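# Unbolt the sample chamber past its spring safety catch

## Robot

A 6-joint arm with a two-finger parallel gripper is mounted at the origin on the work surface. World frame = base frame: x ahead of the robot, y to its left, z up, the work surface at z = 0. Lengths are in m, angles in rad, forces in N, time in s.
With the tool pointing down it reaches from about 0.3 to 0.85 m from the base axis. Payload 5.4 kg.
Tool frame: the origin (TCP) lies midway between the tips of the shut fingers; the grasp point (between the pads) lies 19 mm behind it; z points along the fingers, y is the line along which they close (so a half turn about z gives the same grasp; the last joint's range is limited). The gripper opens to 85 mm and grips with 20 to 120 N. Pads are 22 mm wide; open, the fingers measure 114 mm over their backs; the gripper's body (76 mm by 85 mm) begins 54 mm behind the grasp point. The pads swing forward as they close: fully open they stand 13 mm farther back than shut.
Start: joints at [-1.375, 0.158, 1.597, -0, 1.386, -0.21], TCP at [0.227, -0.528, 0.231] pointing down, gripper open.
Joint ranges: [-2.91, 2.91], [-0.94, 2.29], [0.18, 2.7], [-1.29, 4.43], [0.17, 2.64], [-3, 3]. Speed limits (rad/s): [2.57, 2.57, 3.14, 3.14, 3.14, 3.14].

## Interface

Orientations are given as a rotation vector (axis times angle).
In Python, from bench import r gives the robot as it stands.
- The arm moves only by the tool move_arm, never from a script. Its argument "series" is a list that holds one entry, the list of rows, each a list of 7 numbers: the finger opening in mm, from 0 to 85.4, then the shift along the tool's x, y, z in units of 50 mm (1.0 is 50 mm), then the turn, a rotation vector about the tool's x, y, z in units of 5 degrees (1.0 is 5 degrees). A call has 1 to 12 rows; each row shifts and turns the commanded pose from where the row before left it, along the tool's axes as they then stand; what a row does not reach is not made up. A row lasts 1/8 s, in which the tool goes at most 62.5 mm and 10.7 degrees, less where a joint would pass 70% of its speed; a pose out of reach is approached as far as the arm can. A call is refused whole if a number of a shift passes 1 or a number of a turn 1, either way. A call with a gripper value outside its range is refused whole. The fingers move at their own pace and stop on an object; "squeeze" is the grip in N (left out, the last holds). Time passes only in rows, so rows that do not move let the fingers close. It gives the time, the measured TCP pose, the force, the opening and the grip force at its end, in the units of the state.
- r.state(): the state, without advancing time (a new reading comes with each control period).
- r.get_image(name): name is "side" or "top" or "wrist"; returns (picture, depth): 400x640x3 uint8, red, green, blue; 400x640 float32, m along the optical axis (not along the pixel's ray), 0 where there is no reading.
- r.camera_info(name): a dict with "vertical_fov" (degrees; the focal length in pixels is half the picture's height over the tangent of half this angle, whatever the lens; pixels are square), "cx", "cy" (the principal point, pixels), "R" (3x3) and "t" (3): a world point X has camera coordinates R X + t; the wrist camera has in their place "hand_eye" (4x4, takes a point from camera to tool coordinates, whose origin is the TCP and whose axes are the flange's). Camera axes: x right, y down, z forward; pixel columns grow to the right and rows downward; lengths in m; the calibration is good to about 2 mm. A picture is of the moment at which its call begins: read the wrist's pose just before it. camera_info takes no time and is no camera call.
- r.finish_job(): hands the job in; it is judged then, once.
The state is a dict: "time_s": time; "joints": joint angles; "qd": joint speeds; "tau": joint torques, N m; "tcp_pos": TCP position; "tcp_rot": TCP orientation; "wrist_force": force on the tool from outside, world axes, zero at the start; "torque": the same for the moment, N m; "width": finger opening in m; "gripper_force": force on a finger pad.
Only numpy, scipy, OpenCV 4.12 (cv2) and the standard library are available. Lean on these libraries where they do the work, as an engineer would, in place of code of your own. Each camera call takes 0.05 s, during which the arm holds its last target. There are 200 camera calls.

## Task

Unbolt the lid of the steel sample chamber: hold the long ribbed spring catch bar down with one fingertip and, keeping it down the whole way, push the bolt by its upright tab with the other fingertip until the bolt is out of its keeper and comes to its stop. Then let go, so that the catch springs fully up again and locks the bolt open. Only touch and push: leave the glassware, bottles and spatula standing or lying where they are.

Things in the scene. Friction and masses are not known exactly. Their poses are not given: they have to be found in the camera images.
- case: Fixed stainless sample chamber, 230 (x) by 280 (y) by 100 mm high; origin under its centre on the bench, z up, yaw varies. On its top the bolt, a dark steel bar 16 mm wide (top 126 mm above the bench), lies along the chamber's y at its x = -30 mm; it opens by sliding to the chamber's +y. The long catch bar lies parallel at x = +30 mm. Between tab and catch bar nothing rises above 126 mm.
- tab (a point): Centre of the -y face (pushed towards +y) of the bolt's upright tab, a plate 30 mm wide in x, 8 mm thick in y, from 126 to 165 mm above the bench; the point is 150 mm up, moves with the bolt, and starts at x = -30, y = -19 mm of the chamber; axes as the chamber's. Behind the tab (-y) a fingertip has 41 mm free over the bolt bar, as far as a low bridge (top 130 mm).
- bar (a point): Centre of the top face of the black catch bar (141 mm above the bench when up); axes as the chamber's. The bar is 28 mm wide in x, 100 mm long in y, and goes straight down wherever pressed; a fingertip may slide along it. Its centre line is 60 mm from the bolt's, so two fingertips 60 mm apart along the chamber's x, at one height, can hold the bar and push the tab together.
- catch (a joint): Travel of the catch bar, m: 0 up (locking), 0.010 fully down, its top then 131 mm above the bench, 5 mm over the bolt bar. Spring: about 4 N at the top, 9 N fully down. It frees the bolt when more than 6 mm down. Let up half-way, it drops into the bolt's rack and locks it again (every 14 mm), which spoils the run.
- bolt (a joint): Travel of the bolt along the chamber's +y, m: 0 shot (locked), 0.044 fully drawn against its stop; it drags with about 2.5 N and stays where it is left. The catch comes up and locks it open beyond 0.041.
- keeper (a point): Top centre of the keeper, the fixed bracket 34 by 18 mm at the chamber's -y end that holds the bolt's end, 130 mm above the bench. Two bridges like it, 10 mm long in y, guide the bolt at the chamber's y = -65 and +58 mm, tops also at 130 mm.
- beaker: Small glass beaker, 44 mm across, 55 mm high, standing on the chamber's lid; origin at the centre of its underside. Leave alone.
- vial: Amber vial with a white cap, 24 mm across, 50 mm high, standing on the chamber; origin under its centre. Leave alone.
- spatula: Flat steel lab spatula, 128 mm long, 14 mm wide, lying on the chamber's lid beside the bolt, x along its length. Leave alone.
- reagent: Amber reagent bottle, 72 mm across, 140 mm high, beside the chamber; origin under its centre. Leave alone.
- flask: Conical glass flask, 76 mm across, 108 mm high, behind the chamber; origin under its centre. Leave alone.
- dishes: Stack of petri dishes, 90 mm across, 55 mm high, beside the chamber; origin under its centre. Leave alone.
- wash: White wash bottle with a blue cap, 60 mm across, 130 mm high, behind the chamber; origin under its centre. Leave alone.

How it is judged:
On the way, in this order (a step that is already met when the one before it is completed fails the run):
1. a finger holds the catch bar down while the bolt is still shot (value of joint catch above 0.0055 m and value of joint bolt below 0.005 m and contact force between the fingers and catch above 1 N), for 0.1 s.
2. with the catch held down, the fingers push the bolt past half its travel (value of joint bolt above 0.022 m and value of joint catch above 0.0045 m and contact force between the fingers and catch above 1 N and contact force between the fingers and bolt above 0.3 N).
3. the bolt is fully drawn with the catch still down (value of joint bolt above 0.04 m and value of joint catch above 0.0045 m).
At the end, for the whole second after the job is handed in: The bolt is drawn at least 40 of its 44 mm and at rest, and the catch bar is up again (less than 2 mm down) (value of joint bolt above 0.04 m and value of joint catch below 0.002 m and velocity of joint each of bolt, catch below 0.005 m/s); the robot touches nothing.
It fails at once if the catch came up (less than 4 mm down) while the bolt was between its ends (6 to 37 mm) (value of joint bolt between 0.006 and 0.037 m and value of joint catch below 0.004 m).
It fails at once if a bystander was moved more than 30 mm, lifted or knocked over (distance of any of beaker, vial, spatula, reagent, flask, dishes, wash from where it was at the start of the episode above 0.03 m or angle between any of beaker, vial, spatula, reagent, flask, dishes, wash's own z axis and vertical above 0.4 rad).
It also fails if it takes over 35 s, if anything falls off the work surface, if the arm or the gripper's body presses on something with over 40 N, if the wrist force passes 120 N, or if a joint passes its speed limit or range.

## Working session

There is one attempt and no reset: what is moved stays moved. The work goes in short steps, Python scripts to look and compute and a tool call to move; the robot and the scene stay as the last step left them, time stands still between calls to the robot, and variables do not carry over. Pictures are saved under pics/ and viewed, at most 10 in all, crops included, and the job is handed in when it is done.

Besides the shell and the picture viewer there is one more tool, called after "Request:" by a JSON object that holds its "name" and its "arguments". move_arm: Moves the arm, as the interface text tells. Its arguments: {"type":"object","properties":{"series":{"type":"array"},"squeeze":{"type":"number"}},"required":["series"]}

```bash
mkdir -p pics; cat > h.py <<'E'
import numpy as np,cv2
from bench import r
from scipy.spatial.transform import Rotation as Ro
def cloud(n):
    s=r.state(); im,d=r.get_image(n); c=r.camera_info(n)
    H,W=d.shape; f=H/2/np.tan(np.radians(c["vertical_fov"])/2)
    v,u=np.mgrid[:H,:W]
    P=np.stack([(u-c["cx"])/f*d,(v-c["cy"])/f*d,d],-1)
    if "R" in c: X=(P-np.array(c["t"]))@np.array(c["R"])
    else:
        h=np.array(c["hand_eye"]);X=P@h[:3,:3].T+h[:3,3]
        X=X@Ro.from_rotvec(s["tcp_rot"]).as_matrix().T+s["tcp_pos"]
    X[d==0]=np.nan
    return im,d,X
E
python3 - <<'E'
from h import *
for n in("top","side"):
    im,d,X=cloud(n); cv2.imwrite(f"pics/{n}1.png",im[...,::-1]); np.save(n,X)
    c=r.camera_info(n);print(n,c["vertical_fov"],-np.array(c["R"]).T@np.array(c["t"]))
print(r.state())
E
```

```text
top 55.71612427976133 [0.44396351 0.04914436 0.98871805]
side 50.398281828318034 [ 0.28298894 -0.49039655  0.83307599]
{'time_s': 0.1, 'joints': array([-1.37507562e+00,  1.58984463e-01,  1.59811353e+00,  1.86419052e-07,
        1.38623844e+00, -2.10130339e-01]), 'qd': array([-0.00087931,  0.0002669 , -0.00388063, -0.00216666, -0.00068447,
        0.00057302]), 'tau': array([-5.65706105e-04, -3.96989429e+01, -3.32337534e+01, -2.33739302e-04,
        4.20379118e-03,  7.36592227e-06]), 'tcp_pos': array([ 0.22686485, -0.52775017,  0.23041264]), 'tcp_rot': array([-3.07542291e+00, -6.32791547e-01, -2.00113960e-05]), 'wrist_force': array([-0.00466341,  0.11510098,  0.21966334]), 'torque': array([-0.0118564 ,  0.03967936, -0.00838418]), 'gripper_force': 0.0, 'width': 0.08531976159944511}
```

View pics/top1.png

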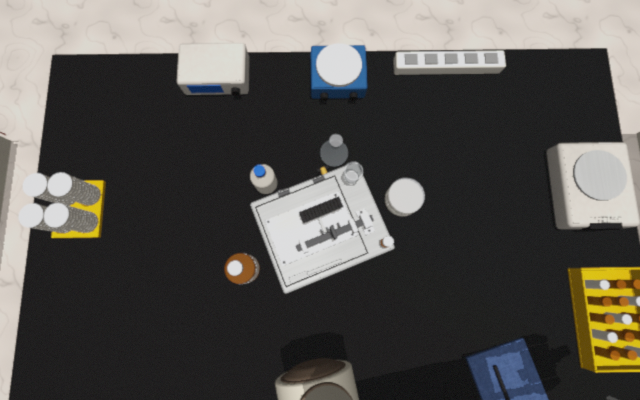

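View pics/side1.png

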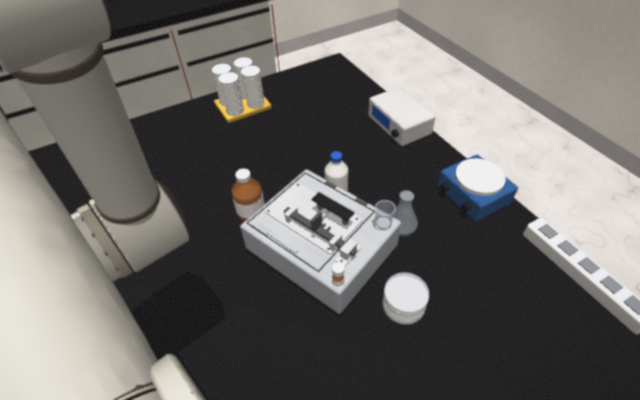

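The top view shows the chamber around (322,230), the black catch bar at (321,210), the bolt with its tab at (333,233), and the keeper at (365,220). So chamber +x points up the picture and +y to the left. The side view agrees. Next I measure the chamber rectangle and the bar.

```bash
python3 - <<'E'
from h import *
X=np.load("top.npy"); im=cv2.imread("pics/top1.png")
z=X[...,2]; u0,v0=240,150
reg=np.zeros(z.shape,bool);reg[155:300,240:405]=1
m=reg&(z>0.09)&(z<0.112)
m=cv2.morphologyEx(m.astype(np.uint8),cv2.MORPH_OPEN,np.ones((5,5)))
n,l,s,c=cv2.connectedComponentsWithStats(m);k=1+s[1:,4].argmax()
print("lid z",np.nanmedian(z[l==k]),cv2.minAreaRect(X[l==k][:,:2].astype(np.float32)*1000))
dark=im.max(2)<60
b=reg&dark&(z>0.125)&(z<0.155)
n,l,s,c=cv2.connectedComponentsWithStats(b.astype(np.uint8))
for i in range(1,n):
    if s[i,4]>15: print(s[i],c[i],np.median(X[l==i],0),cv2.minAreaRect(X[l==i][:,:2].astype(np.float32)*1000))
t=reg&(z>0.152)&(z<0.175)
n,l,s,c=cv2.connectedComponentsWithStats(t.astype(np.uint8))
for i in range(1,n): print("tall",s[i],c[i],np.median(X[l==i],0))
cv2.imwrite("pics/crop.png",cv2.resize(im[150:300,240:410],None,fx=4,fy=4,interpolation=cv2.INTER_CUBIC))
E
```

```text
lid z 0.10079768792923449 ((556.2547607421875, 32.95332336425781), (230.7107696533203, 280.33154296875), 21.378860473632812)
[301 198  40  24 386] [320.36787565 209.4507772 ] [0.58726537 0.03680318 0.14102848] ((586.7532958984375, 35.121177673339844), (22.119348526000977, 92.7530746459961), 20.902658462524414)
tall [344 162  19  19  80] [353.4375 170.6125] [ 0.67443679 -0.0407951   0.15450278]
tall [330 226   8  13  55] [333.43636364 231.89090909] [0.53253314 0.00918482 0.16409629]
tall [390 238   3   3   4] [391.   239.25] [ 0.51550051 -0.11863053  0.15268956]
tall [385 242   2   2   2] [385.5 242.5] [ 0.50896393 -0.10608737  0.15332337]
tall [390 246   1   1   1] [390. 246.] [ 0.50120188 -0.11574196  0.15270233]
```

View pics/crop.png

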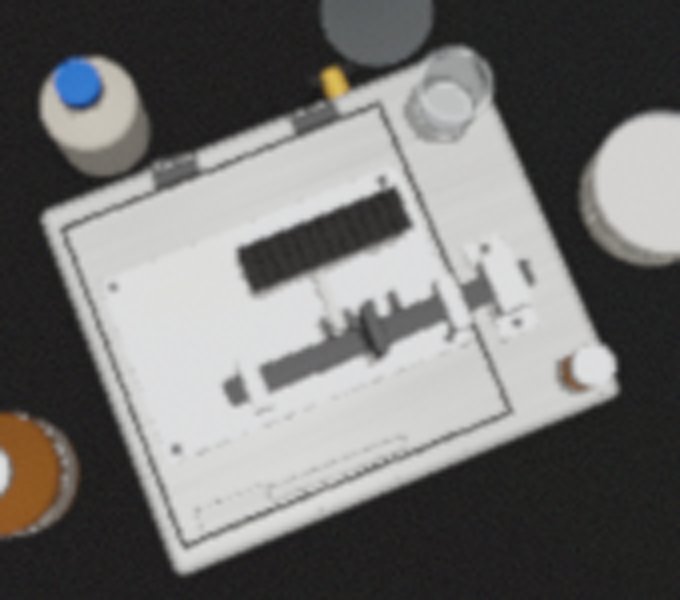

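The crop confirms the layout: bar at (325,240), tab at (375,328), bridges at (455,305) and (260,385), keeper at (505,280). The measurements fit the given sizes:
- The lid measures 230.7 × 280.3 mm at z 0.101, with a yaw of about 21.3°.
- In chamber coordinates the bar is at x≈29 and the tab centre at (-31,-13.5), against the expected (-30,-15).

Next I work out the approach as a constant twist.

```bash
python3 - <<'E'
from h import *
from scipy.linalg import logm
s=r.state();A=np.eye(4);A[:3,:3]=Ro.from_rotvec(s["tcp_rot"]).as_matrix();A[:3,3]=s["tcp_pos"]
a=np.radians(21.3);ex=np.array([np.cos(a),np.sin(a),0]);ey=np.array([-ex[1],ex[0],0])
B=np.eye(4);B[:3,:3]=np.c_[ey,ex,[0,0,-1]]
print(A[:3,:3].round(3))
B[:3,3]=np.array([.5563,.0330,.235])-.0365*ey
L=np.real(logm(np.linalg.inv(A)@B));n=20
print(B[:3,3],(L[:3,3]/n/.05).round(3),np.degrees([L[2,1],L[0,2],L[1,0]])/n/5)
E
```

```text
[[ 0.919  0.395 -0.   ]
 [ 0.395 -0.919  0.002]
 [ 0.    -0.002 -1.   ]]
[ 0.56955867 -0.00100673  0.235     ] [ 0.684  0.125 -0.004] [-6.16605274e-04 -9.16527850e-04 -8.80464257e-01]
```

Request:
{"name": "move_arm", "arguments": {"series": [[[46,0.684,0.125,0,0,0,-0.88],[46,0.684,0.125,0,0,0,-0.88],[46,0.684,0.125,0,0,0,-0.88],[46,0.684,0.125,0,0,0,-0.88],[46,0.684,0.125,0,0,0,-0.88],[46,0.684,0.125,0,0,0,-0.88],[46,0.684,0.125,0,0,0,-0.88],[46,0.684,0.125,0,0,0,-0.88],[46,0.684,0.125,0,0,0,-0.88],[46,0.684,0.125,0,0,0,-0.88]]]}}

```text
time_s: 1.35
tcp_pos: [0.513, -0.344, 0.2307]
tcp_rot: [-2.613, -1.742, 0.0]
wrist_force: [0.0, 0.6, -0.6]
width: 0.0461
gripper_force: 0.0
```

Request:
{"name": "move_arm", "arguments": {"series": [[[46,0.684,0.125,0,0,0,-0.88],[46,0.684,0.125,0,0,0,-0.88],[46,0.684,0.125,0,0,0,-0.88],[46,0.684,0.125,0,0,0,-0.88],[46,0.684,0.125,0,0,0,-0.88],[46,0.684,0.125,0,0,0,-0.88],[46,0.684,0.125,0,0,0,-0.88],[46,0.684,0.125,0,0,0,-0.88],[46,0.684,0.125,0,0,0,-0.88],[46,0.684,0.125,0,0,0,-0.88],[46,0,0,0,0,0,0],[46,0,0,0,0,0,0]]]}}

```text
time_s: 2.85
tcp_pos: [0.5904, -0.0153, 0.231]
tcp_rot: [-1.774, -2.592, 0.001]
wrist_force: [-0.2, -0.0, -0.7]
width: 0.0459
gripper_force: 0.0
```

```bash
cat > chk.py <<'E'
from h import *
def inch():
    s=r.state();a=np.radians(21.3);ex=np.array([np.cos(a),np.sin(a)]);ey=np.array([-ex[1],ex[0]])
    d=s["tcp_pos"][:2]-[.5563,.0330];R=Ro.from_rotvec(s["tcp_rot"]).as_matrix()
    print("t",s["time_s"],"chamber mm",(d@ex*1e3).round(1),(d@ey*1e3).round(1),"z",s["tcp_pos"][2]*1e3,"toolx",np.degrees(np.arctan2(R[1,0],R[0,0])),"zax",R[:,2].round(3),"F",s["wrist_force"].round(2),"w",s["width"])
E
python3 - <<'E'
from chk import *
inch()
im,d,X=cloud("wrist");np.save("wrist",X)
cv2.imwrite("pics/w1.png",im[...,::-1])
E
```

```text
t 2.85 chamber mm 14.3 -57.4 z 230.97160391769415 toolx 111.2146992853234 zax [-0.001 -0.    -1.   ] F [-0.18 -0.01 -0.7 ] w 0.0459309354035616
```

View pics/w1.png

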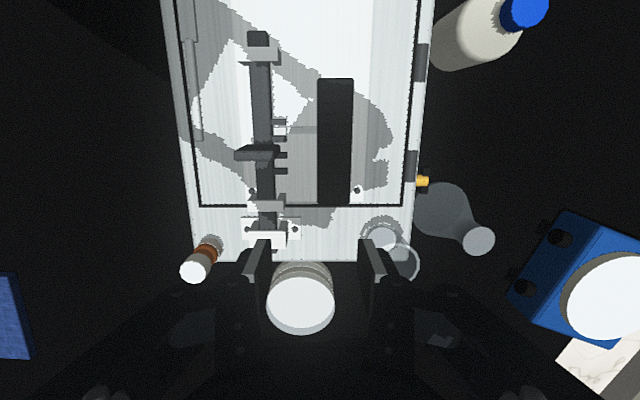

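The wrist view has chamber +y pointing up. The tab is at (257,152), the bar at (335,140), the near bridge at (265,205) and the keeper at (265,230). I now measure both parts in this frame and compute the correction.

```bash
python3 - <<'E'
from h import *
X=np.load("wrist.npy");a=np.radians(21.3);ex=np.array([np.cos(a),np.sin(a)]);ey=np.array([-ex[1],ex[0]])
C=np.dstack([(X[...,:2]-[.5563,.0330])@np.c_[ex,ey],X[...,2]])*1e3
def rep(n,m):
    p=C[m];print(n,len(p),"x",np.percentile(p[:,0],[2,98]).round(1),"y",np.percentile(p[:,1],[2,98]).round(1),"z",np.median(p[:,2]).round(1));return p
v,u=np.mgrid[:400,:640];z=C[...,2]
p=rep("bar",(u>300)&(u<365)&(v>65)&(v<215)&(z>134)&(z<147))
print(cv2.minAreaRect(p[:,:2].astype(np.float32)))
rep("tab top",(u>225)&(u<290)&(v>130)&(v<170)&(z>159))
rep("tab face",(u>225)&(u<290)&(v>130)&(v<170)&(z>140)&(z<158))
rep("bridge",(u>240)&(u<290)&(v>195)&(v<212)&(z>127)&(z<134))
E
```

```text
bar 4404 x [16.6 43.2] y [-57.6  37.4] z 141.8
((30.03428840637207, -10.47479248046875), (28.10738754272461, 99.1637954711914), 0.12885239720344543)
tab top 471 x [-43.6 -15.3] y [-18.8 -11.5] z 165.4
tab face 136 x [-42.4 -14.9] y [-17.6 -11.5] z 148.0
bridge 445 x [-45.1 -14.2] y [-70.7 -59.5] z 130.7
```

Request:
{"name": "move_arm", "arguments": {"series": [[[46,0.2,-0.15,0,0,0,0],[46,0.19,-0.14,0,0,0,0],[46,0,0,0,0,0,0],[46,0,0,0.5,0,0,0],[46,0,0,0.5,0,0,0],[46,0,0,0.4,0,0,0],[46,0,0,0,0,0,0],[46,0,0,0,0,0,0]]]}}

```text
time_s: 3.9
tcp_pos: [0.5706, -0.0022, 0.1624]
tcp_rot: [1.773, 2.592, 0.001]
wrist_force: [0.1, 0.7, 0.0]
width: 0.0458
gripper_force: 0.0
```

```bash
python3 - <<'E'
from chk import *
inch()
im,d,X=cloud("wrist")
cv2.imwrite("pics/w2.png",im[...,::-1])
E
```

```text
t 3.9 chamber mm 0.6 -38.0 z 162.3657344942817 toolx 111.24314545212867 zax [ 0.002 -0.    -1.   ] F [0.13 0.69 0.04] w 0.04583157111205388
```

View pics/w2.png

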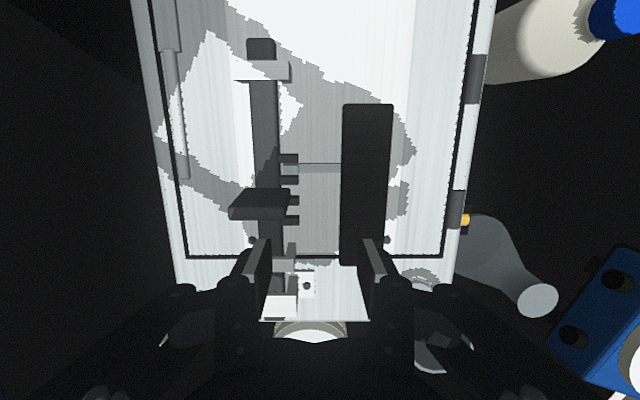

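The fingertips at (258,262) and (375,262) line up with the bolt bar and the catch bar, behind the tab at (258,205). I now lower in small steps and watch the force.

Request:
{"name": "move_arm", "arguments": {"series": [[[46,0,0,0.15,0,0,0],[46,0,0,0.1,0,0,0],[46,0,0,0,0,0,0],[46,0,0,0,0,0,0]]]}}

```text
time_s: 4.45
tcp_pos: [0.57, -0.002, 0.1488]
tcp_rot: [1.774, 2.593, 0.0]
wrist_force: [0.1, -0.7, 0.2]
width: 0.0458
gripper_force: 0.0
```

Request:
{"name": "move_arm", "arguments": {"series": [[[46,0,0,0.06,0,0,0],[46,0,0,0.06,0,0,0],[46,0,0,0,0,0,0],[46,0,0,0,0,0,0]]]}}

```text
time_s: 4.95
tcp_pos: [0.57, -0.0019, 0.1428]
tcp_rot: [1.774, 2.593, 0.0]
wrist_force: [0.2, 0.2, 1.1]
width: 0.0459
gripper_force: 0.0
```

Request:
{"name": "move_arm", "arguments": {"series": [[[46,0,0,0.06,0,0,0],[46,0,0,0,0,0,0],[46,0,0,0,0,0,0]]]}}

```text
time_s: 5.32
tcp_pos: [0.5699, -0.0019, 0.1398]
tcp_rot: [-1.774, -2.593, 0.0]
wrist_force: [0.0, 0.2, 0.1]
width: 0.0464
gripper_force: 0.0
```

Request:
{"name": "move_arm", "arguments": {"series": [[[46,0,0,0.06,0,0,0],[46,0,0,0,0,0,0],[46,0,0,0,0,0,0]]]}}

```text
time_s: 5.7
tcp_pos: [0.5704, -0.0021, 0.1374]
tcp_rot: [1.773, 2.592, 0.001]
wrist_force: [-1.1, -0.5, 4.6]
width: 0.046
gripper_force: 2.0
```

Request:
{"name": "move_arm", "arguments": {"series": [[[46,0,0,0.05,0,0,0],[46,0,0,0.05,0,0,0],[46,0,0,0.04,0,0,0],[46,0,0,0,0,0,0],[46,0,0,0,0,0,0]]]}}

```text
time_s: 6.32
tcp_pos: [0.5705, -0.0021, 0.1305]
tcp_rot: [1.773, 2.592, 0.001]
wrist_force: [-2.1, 0.0, 6.7]
width: 0.0458
gripper_force: 3.7
```

```bash
python3 - <<'E'
from chk import *
inch()
im,d,X=cloud("wrist")
a=np.radians(21.3);ex=np.array([np.cos(a),np.sin(a)]);ey=np.array([-ex[1],ex[0]])
C=np.dstack([(X[...,:2]-[.5563,.0330])@np.c_[ex,ey],X[...,2]])*1e3
m=(abs(C[...,0]-30)<9)&(C[...,1]>-5)&(C[...,1]<30)&(C[...,2]>120);print("bar z",np.median(C[m][:,2]))
m=(abs(C[...,0]+30)<6)&(C[...,1]>5)&(C[...,1]<40)&(C[...,2]>115);print("bolt z",np.median(C[m][:,2]))
E
```

```text
t 6.325 chamber mm 0.5 -37.8 z 130.5432105424007 toolx 111.25483934155743 zax [ 0.001 -0.    -1.   ] F [-2.07  0.03  6.69] w 0.04583809445693102
bar z 133.92473461792116
bolt z 126.71446408260294
```

The catch is about 7.9 mm down. I lower 1 mm more, then push the tab gently.

Request:
{"name": "move_arm", "arguments": {"series": [[[46,0,0,0.02,0,0,0],[46,0,0,0,0,0,0],[46,0.06,0,0,0,0,0],[46,0.06,0,0,0,0,0],[46,0.06,0,0,0,0,0],[46,0.06,0,0,0,0,0],[46,0.06,0,0,0,0,0]]]}}

```text
time_s: 7.25
tcp_pos: [0.5669, 0.0097, 0.1306]
tcp_rot: [1.77, 2.586, -0.0]
wrist_force: [2.7, -7.6, 6.7]
width: 0.046
gripper_force: 5.0
```

```bash
cat > look.py <<'E'
from chk import *
inch()
im,d,X=cloud("wrist")
a=np.radians(21.3);ex=np.array([np.cos(a),np.sin(a)]);ey=np.array([-ex[1],ex[0]])
C=np.dstack([(X[...,:2]-[.5563,.0330])@np.c_[ex,ey],X[...,2]])*1e3
m=(abs(C[...,0]-30)<9)&(C[...,1]>12)&(C[...,1]<36)&(C[...,2]>120);print("bar z",np.median(C[m][:,2]))
m=(abs(C[...,0]+30)<18)&(C[...,2]>160)&(C[...,2]<169)&(abs(C[...,1])<50);print("tab top y",m.sum(),np.percentile(C[m][:,1],[5,50,95]))
E
python3 look.py
```

```text
t 7.25 chamber mm 1.5 -25.6 z 130.62005174105727 toolx 111.22342968773538 zax [ 0.006 -0.005 -1.   ] F [ 2.65 -7.59  6.75] w 0.045955351649084854
bar z 133.92348776645747
tab top y 1825 [-25.33558244 -10.20860881  -6.80646851]
```

The tab has moved about 4 mm with the catch still about 8 mm down, so I continue.

Request:
{"name": "move_arm", "arguments": {"series": [[[46,0.06,0,0.02,0,0,0],[46,0.06,0,0,0,0,0],[46,0.06,0,0,0,0,0],[46,0.06,0,0,0,0,0],[46,0.06,0,0,0,0,0],[46,0.06,0,0,0,0,0],[46,0.06,0,0,0,0,0]]]}}

```text
time_s: 8.18
tcp_pos: [0.5596, 0.0292, 0.13]
tcp_rot: [1.77, 2.586, -0.0]
wrist_force: [1.7, -7.6, 8.6]
width: 0.0458
gripper_force: 5.2
```

```bash
python3 look.py
```

```text
t 8.175 chamber mm 1.7 -4.7 z 130.00554103400492 toolx 111.22294792737682 zax [ 0.006 -0.005 -1.   ] F [ 1.68 -7.59  8.58] w 0.04583454520562561
bar z 134.0935009226175
tab top y 1842 [-4.7597864  10.54903622 14.04885593]
```

Request:
{"name": "move_arm", "arguments": {"series": [[[46,0.06,0,0,0,0,0],[46,0.06,0,0,0,0,0],[46,0.06,0,0,0,0,0],[46,0.06,0,0,0,0,0],[46,0.06,0,0,0,0,0],[46,0.06,0,0,0,0,0],[46,0.04,0,0,0,0,0],[46,0,0,0,0,0,0]]]}}

```text
time_s: 9.22
tcp_pos: [0.5529, 0.0464, 0.1301]
tcp_rot: [1.767, 2.584, -0.003]
wrist_force: [3.2, -13.2, 7.3]
width: 0.0457
gripper_force: 8.7
```

```bash
python3 look.py
```

```text
t 9.225 chamber mm 1.7 13.7 z 130.07222414441145 toolx 111.26640566611165 zax [ 0.008 -0.007 -1.   ] F [  3.15 -13.21   7.32] w 0.04565628074682608
bar z 181.94388371026434
tab top y 1825 [13.36366135 29.09701918 32.41231943]
```

The bolt has travelled about 44 mm and the force has risen, so it is at its stop. I lift straight up to let the catch spring back.

Request:
{"name": "move_arm", "arguments": {"series": [[[46,0,0,-0.1,0,0,0],[46,0,0,-0.2,0,0,0],[46,-0.1,0,-0.3,0,0,0],[46,-0.2,0,-0.5,0,0,0],[46,0,0,-0.6,0,0,0],[46,0,0,-0.6,0,0,0],[46,0,0,0,0,0,0],[46,0,0,0,0,0,0],[46,0,0,0,0,0,0]]]}}

```text
time_s: 10.4
tcp_pos: [0.5542, 0.0365, 0.2409]
tcp_rot: [-1.772, -2.591, 0.002]
wrist_force: [-0.3, 0.3, 0.3]
width: 0.0461
gripper_force: 0.0
```

```bash
sed -i 's/C\[...,1\]>12)/C[...,1]>0)/;s/>120);print/>120)\&(C[...,2]<150);print/' look.py; echo 'cv2.imwrite("pics/w3.png",im[...,::-1])'>>look.py; python3 look.py
```

```text
t 10.4 chamber mm -0.7 4.0 z 240.9276424870074 toolx 111.25286063440498 zax [-0.003  0.001 -1.   ] F [-0.31  0.25  0.27] w 0.04611138377406075
bar z 141.87349962223934
tab top y 421 [24.4471168  28.73345027 32.08470169]
```

View pics/w3.png

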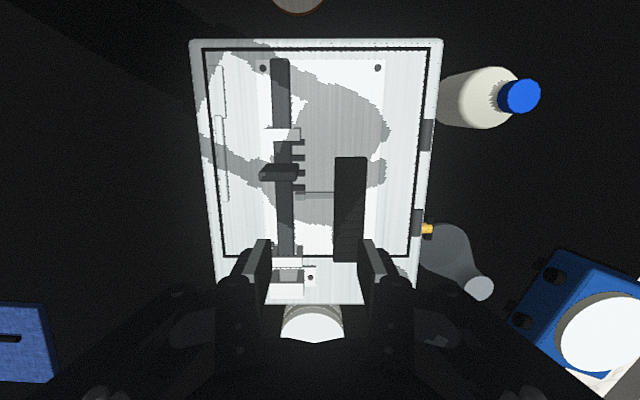

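The bolt is drawn, with the tab at (280,172) and its end out of the keeper at (290,280). The catch bar at (350,210) is back at 141.9 mm, nothing has been disturbed and the gripper is clear.

```bash
python3 -c "from bench import r;print(r.finish_job())"
```

```text
the job is handed in; nothing more can be done
None
```

The lid is unbolted: the bolt is drawn about 44 mm to its stop, the catch bar has sprung fully up to lock it open, the arm is clear, and the job is handed in (no verdict was returned).

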